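# Set the swivel fence of a bias-slicing board

## Robot

A 6-joint arm with a two-finger parallel gripper is mounted at the origin on a cart in front of the work surface, level with it; the furniture and walls round the work are solid. World frame = base frame: x ahead of the robot, y to its left, z up, the work surface at z = 0. Lengths are in m, angles in rad, forces in N, time in s.
With the tool pointing down it reaches from about 0.4 to 0.925 m from the base axis. Payload 12.5 kg.
Tool frame: the origin (TCP) lies at the very end of the fingers, on their centre line; the grasp point (between the pads) lies 19 mm behind it; z points along the fingers, y is the line along which they close (so a half turn about z gives the same grasp; the last joint's range is limited). The gripper opens to 95 mm and grips with 3 to 60 N. Pads are 20 mm wide; open, the fingers measure 119 mm over their backs; the gripper's body (75 mm by 180 mm) begins 59 mm behind the grasp point.
Start: joints at [-1.256, 0.491, 1.559, -0, 1.092, -0.106], TCP at [0.255, -0.57, 0.215] pointing down, gripper open.
Joint ranges: [-3.1, 3.1], [-0.84, 2.19], [0.05, 2.79], [-1.13, 4.28], [0.06, 2.93], [-2.69, 2.69]. Speed limits (rad/s): [2.22, 2.22, 2.79, 3.14, 3.14, 3.14].

## Interface

Orientations are given as [roll, pitch, yaw] about the fixed x, y, z axes, in that order (R = Rz(yaw) Ry(pitch) Rx(roll)).
In Python, from plant import manip, camera, workorder gives the robot as it stands.
- The arm moves only by the shell command python3 -m creep 'ROWS'. ROWS is JSON, a list of rows, each a list of 7 numbers: the turn, a rotation vector about the world's x, y, z each as a share of 180 degrees, from -1 to 1, then the shift along the world's x, y, z each as a share of 250 mm, from -1 to 1, then the gripper command: -1 is shut, 1 is fully open, values between are in proportion. In form: [[wx, wy, wz, tx, ty, tz, hand], ...]. A call has 1 to 20 rows; each row is the pose to reach, as a shift and turn from the pose commanded when the call began, turning the shorter way round; what a row does not reach only later rows make up. A row lasts 1/12 s, in which the tool goes at most 41.7 mm and 7.16 degrees, less where a joint would pass 70% of its speed; a pose out of reach is approached as far as the arm can. A call with a number of a shift or a turn outside -1 to 1 is refused whole. A call with a gripper value outside its range is refused whole. The fingers move at their own pace and stop on an object; the grip force is fixed at half the most. Time passes only in rows, so rows that repeat a pose let the fingers close. It gives the time, the measured TCP pose, the force, the opening and the grip force at its end, in the units of the state.
- manip.observe(): the state, without advancing time (a new reading comes with each control period).
- camera(name): name is "scene" or "top"; returns a dict with "img" (400x640x3 uint8, red, green, blue), "fov_y" (degrees; the focal length in pixels is half the picture's height over the tangent of half this angle, whatever the lens; pixels are square), "cx", "cy" (the principal point, pixels), "R" (3x3) and "t" (3): a world point X has camera coordinates R X + t. Camera axes: x right, y down, z forward; pixel columns grow to the right and rows downward; lengths in m; the calibration is good to about 2 mm. A picture is of the moment at which its call begins. There is no depth.
- workorder.close_job(): hands the job in; it is judged then, once.
The state is a dict: "t": time; "joints": joint angles; "dq": joint speeds; "joint_efforts": joint torques, N m; "tool_pos": TCP position; "tool_rot": TCP orientation; "contact_force": force on the tool from outside, world axes, zero at the start; "torque": the same for the moment, N m; "grip_width": opening from 0.0 (shut) to 1.0 (fully open); "grasp_force": force on a finger pad.
Only numpy, scipy, OpenCV 4.12 (cv2) and the standard library are available. Lean on these libraries where they do the work, as an engineer would, in place of code of your own. Each camera call takes 0.05 s, during which the arm holds its last target. There are 200 camera calls.

## Task

Set the fence of the bias-slicing board for slanted slices: loosen its black wing knob, swing the fence until the red marker on its scale stands at the fixed pointer, then retighten the knob firmly so that the fence cannot slip, but do not overtighten it. Do not swing the fence while it is still clamped, do not touch the red marker, and leave the tomato, the garlic and the mustard jar where they are.

Things in the scene. Friction and masses are not known exactly. Their poses are not given: they have to be found in the camera images.
- slicing_board: Brown wooden chopping board 240 x 360 x 22 mm, held fast on the worktop, turned up to 0.25 rad. Origin: centre of its underside; x along the 240 mm side, away from the robot, y along the 360 mm side, to the left, z up. A steel knife strip runs along x near its right end. It carries the fence, the pointer and the clamp.
- fence: Light wooden bar on an aluminium quadrant plate (radius 105 mm, top 28 mm over the worktop, on the robot's side). Origin: on the vertical pivot, 22 mm over the worktop. The bar runs from the pivot 175 mm along the fence's +y. Axes as the board's at 0 rad (square to the knife strip); turns clockwise seen from above (left end away from the robot) to 0.8 rad. Starts at 0 to 0.15 rad.
- fence_grip (a point): Point on the fence bar, 140 mm from its pivot, at which to pinch it from above or push it: the bar is 18 mm thick (x of this point, across the bar) and its top is 8 mm above this point, 54 mm above the worktop; 20 mm of it is free below the top. Loosened, the fence turns with a steady drag of about 0.35 N m and stays where it is left.
- knob_grip (a point): Centre of the wing of the black clamp knob: a bar 46 mm long (x of this point), 13 mm thick (y), 28 mm high (z, up), its top 80 mm and underside 52 mm above the worktop, on a round hub of 28 mm. It turns about the vertical through this point, 80 mm from the fence's pivot. Clockwise seen from above tightens. The way the wing points when tight differs every time. Pinch it with 40 N or more.
- knob: The wing knob (origin on its axis, 28 mm up). Its thread drags with 0.22 N m when free; at rest the drag holds it. Clockwise it bites at an unknown angle; past the bite the torque grows by 0.0014 N m per newton of clamp load. Counter-clockwise from tight the torque is less by that share, rising to a level 0.22 N m as the clamp lets go. Stops 1.3 rad before and 2.4 rad past the bite.
- clamp_washer: Steel washer, 24 mm, that the screw presses on the quadrant (origin 28 mm up). Clamp load at 0.1, 0.3, 0.6, 0.8, 1.0 rad of knob past the bite: 5, 29, 70, 99, 125 N. At the start the knob is 0.15 to 1.0 rad past the bite. Properly tight is 75 to 125 N, 0.33 to 0.39 N m while turning (aim at 99 N, 0.36 N m, 0.8 rad); less slips, more crushes the nylon thread.
- pointer (a point): Tip of the fixed black pointer on the board, at the quadrant's rim, 108 mm from the pivot, 28 mm above the worktop, left of the knob and on the robot's side of the fence bar.
- mark (a point): Middle of the outer end of the red marker clip (8 mm wide, with a white line) on the quadrant's rim, 108 mm from the pivot, 28 mm above the worktop. It goes with the fence; at the start it stands 0.2 to 0.75 rad counter-clockwise of the pointer (towards the robot). When the fence is at the wanted angle it coincides with pointer.
- mark_clip: The red marker clip itself, 14 x 8 mm, 4 mm high on top of the quadrant's rim; its origin is at the fence's pivot. Held on the rim by friction; not to be touched.
- tomato: Red tomato, 75 mm wide, 79 mm high, on the worktop left of the board; origin at its underside. Bystander.
- garlic: Head of garlic, 56 mm, on the far left part of the board, beyond the end of the fence; origin at its underside. Bystander.
- mustard_jar: Mustard jar with red lid, 62 mm wide, 86 mm high, on the worktop right of the board; origin at its underside. Bystander.

How it is judged:
By the outcome, as a careful person would: the job done as asked, in the order asked, and still so for the second after the job is handed in, with the robot touching nothing.
It also fails if it takes over 72 s, if anything falls off the work surface, if the arm or the gripper's body presses on something with over 40 N, if the wrist force passes 120 N, or if a joint passes its speed limit or range.

## Working session

There is one attempt and no reset: what is moved stays moved. The work goes in short steps, Python scripts to look and compute and a shell command to move; the robot and the scene stay as the last step left them, time stands still between calls to the robot, and variables do not carry over. Pictures are saved under pics/ and viewed, at most 10 in all, crops included, and the job is handed in when it is done.

```bash
mkdir -p pics; ls; python3 - <<'E'
from plant import manip,camera
import cv2
for n in("scene","top"):
    c=camera(n); cv2.imwrite(f"pics/{n}0.png",c["img"][:,:,::-1]); print(n,c["fov_y"],c["cx"],c["cy"],c["R"],c["t"])
s=manip.observe();print(s["t"],s["tool_pos"],s["tool_rot"])
E
```

```text
pics
scene 47.23497975387386 316.94195935269363 200.83897164199018 [[-0.70869979 -0.70550672 -0.00221007]
 [-0.4343558   0.43878589 -0.78663968]
 [ 0.55594932 -0.55653141 -0.6174084 ]] [0.42786331 0.28160469 1.05896185]
top 48.31977256209196 323.8407903737836 195.02809335503008 [[ 0.01179942 -0.99979981 -0.01615919]
 [-0.99778239 -0.01071386 -0.06569254]
 [ 0.06550626  0.01689849 -0.99770906]] [0.04417551 0.56004067 1.12454827]
0.1 [ 0.25524516 -0.57028752  0.21411214] [-3.14062830e+00 -9.93014337e-05  4.20750625e-01]
```

View pics/top0.png

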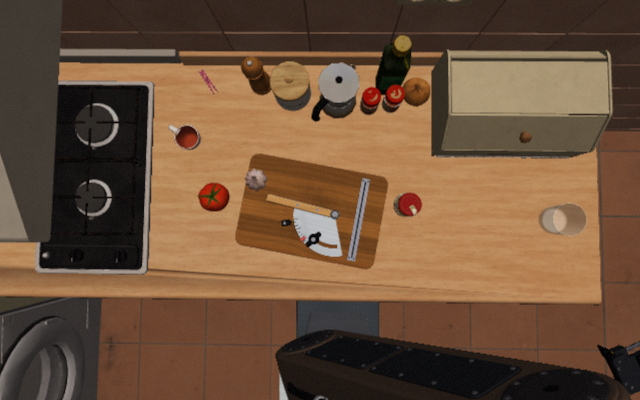

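View pics/scene0.png

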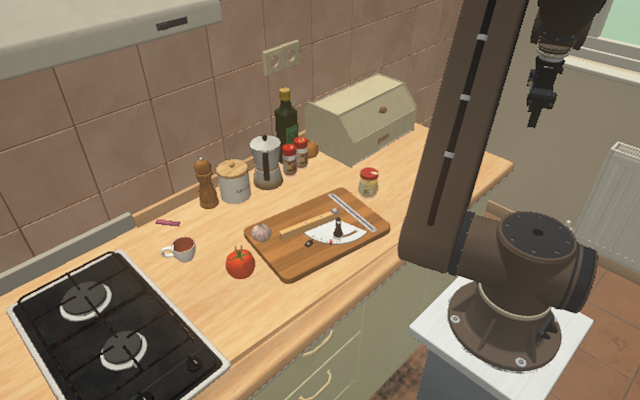

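The top view shows the board centred near (312,211), the fence pivot near (335,214), the knob near (313,239) and the black pointer near (287,223). I'll zoom in for detail.

```bash
cat > h.py <<'E'
import numpy as np,cv2
from plant import manip,camera
def ray(c,u,v,z):
    f=200/np.tan(np.radians(c["fov_y"]/2)); R=np.array(c["R"]);t=np.array(c["t"])
    d=R.T@np.array([(u-c["cx"])/f,(v-c["cy"])/f,1]); o=-R.T@t
    return o+d*(z-o[2])/d[2]
def crop(n,name,x,y,w,h,k):
    c=camera(n); cv2.imwrite("pics/"+name,cv2.resize(c["img"][y:y+h,x:x+w,::-1],None,fx=k,fy=k,interpolation=cv2.INTER_CUBIC)); return c
E
python3 - <<'E'
from h import *
crop("top","top1.png",260,180,100,75,8)
crop("scene","scene1.png",270,190,100,75,8)
E
```

```text
(no output)
```

View pics/top1.png

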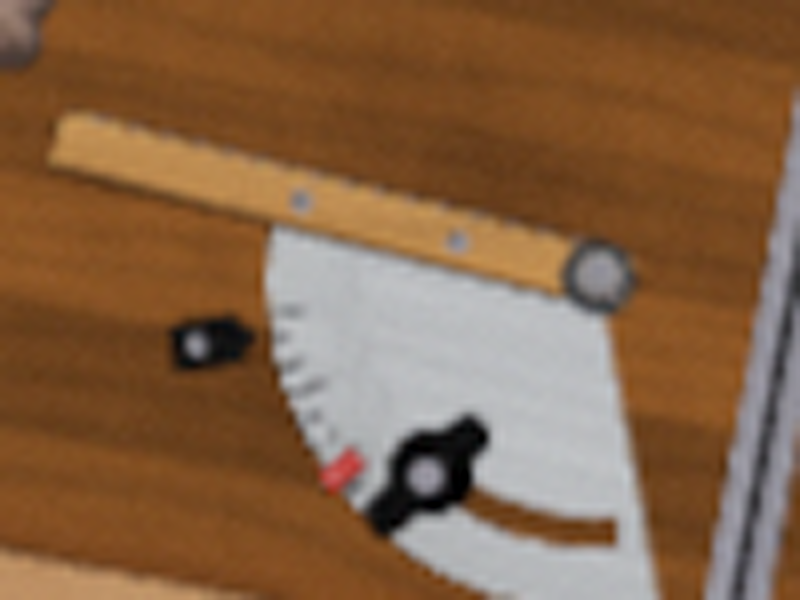

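View pics/scene1.png

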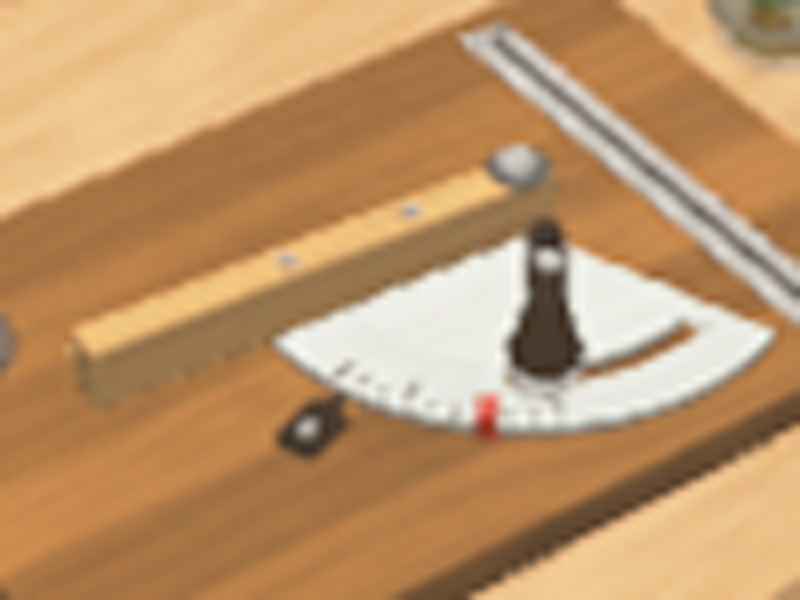

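Top crop: pivot (600,275), knob (427,475) with wing ends (475,430) and (380,520), pointer tip (252,340), red marker outer end about (328,480), and bar end (55,140). Scene crop: the knob wing is seen end-on and the marker is clear of it.

```bash
python3 - <<'E'
from h import *
c=camera("top")
P=lambda x,y,z:ray(c,260+(x+.5)/8-.5,180+(y+.5)/8-.5,z)
piv=P(600,275,.058);k=P(427,475,.082);w1=P(485,422,.08);w2=P(375,527,.08);pt=P(252,340,.028);mk=P(328,479,.028);e1=P(57,140,.054);s1=P(300,200,.054);s2=P(457,240,.054)
for n,p in dict(piv=piv,k=k,w1=w1,w2=w2,pt=pt,mk=mk,e=e1,s1=s1,s2=s2).items():
    d=p-piv; print(n,p.round(4),np.hypot(*d[:2]).round(4),np.arctan2(d[1],d[0]).round(3))
print("wing yaw",np.arctan2(*(w1-w2)[1::-1]),np.hypot(*(w1-w2)[:2]))
sc=camera("scene")
Q=lambda x,y,z:ray(sc,270+(x+.5)/8-.5,190+(y+.5)/8-.5,z)
print(Q(518,160,.058),Q(345,400,.028),Q(487,433,.028),Q(548,262,.082))
s=manip.observe();print(s["t"],s["tool_pos"],s["tool_rot"],s["contact_force"],s["torque"])
E
```

```text
piv [0.5104 0.0228 0.058 ] 0.0 0.0
k [0.4491 0.0744 0.082 ] 0.0801 2.442
w1 [0.4652 0.0572 0.08  ] 0.0568 2.491
w2 [0.4333 0.09   0.08  ] 0.1023 2.425
pt [0.4893 0.1327 0.028 ] 0.1119 1.761
mk [0.4457 0.1079 0.028 ] 0.1069 2.221
e [0.5506 0.1921 0.054 ] 0.174 1.338
s1 [0.5327 0.1161 0.054 ] 0.096 1.336
s2 [0.5209 0.0672 0.054 ] 0.0456 1.34
wing yaw -0.7982359827557712 0.04574413022593596
[0.51052667 0.02380342 0.058     ] [0.48887342 0.13163946 0.028     ] [0.44353846 0.10950147 0.028     ] [0.44709105 0.07765648 0.082     ]
0.3 [ 0.25529383 -0.57043203  0.2144526 ] [-3.14131635e+00 -1.96734261e-05  4.20771570e-01] [-0.09201339 -0.04894162 -0.36656303] [0.07314335 0.01552817 0.00428867]
```

```bash
python3 -m creep '[[0,0,0.3,0.77,1,0,1],[0,0,0.3,0.77,1,0,1],[0,0,0.3,0.77,1,0,0],[0,0,0.3,0.77,1,0,0],[0,0,0.3,0.77,1,0,0],[0,0,0.3,0.77,1,0,0],[0,0,0.3,0.77,1,0,0],[0,0,0.3,0.77,1,0,0],[0,0,0.3,0.77,1,0,0]]'
python3 -m creep '[[0,0,0.311,0,1,0,0],[0,0,0.311,0,1,0,0],[0,0,0.311,0,1,0,0],[0,0,0.311,0,1,0,0],[0,0,0.311,0,1,0,0],[0,0,0.311,0,1,0,0],[0,0,0.311,0,1,0,0],[0,0,0.311,0,1,0,0],[0,0,0.311,0,1,0,0]]'
```

```text
t: 1.05
tool_pos: [0.45, -0.317, 0.2148]
tool_rot: [3.141, -0.001, 1.372]
contact_force: [-0.2, -0.2, 0.7]
grip_width: 0.565
grasp_force: 0.0
t: 1.8
tool_pos: [0.4479, -0.0701, 0.2149]
tool_rot: [3.141, 0.0, 2.346]
contact_force: [-0.2, 0.1, -0.3]
grip_width: 0.499
grasp_force: 0.0
```

```bash
python3 -m creep '[[0,0,0,0,0.584,0,0],[0,0,0,0,0.584,0,0],[0,0,0,0,0.584,0,0],[0,0,0,0,0.584,-0.4,0],[0,0,0,0,0.584,-0.4,0],[0,0,0,0,0.584,-0.4,0],[0,0,0,0,0.584,-0.4,0],[0,0,0,0,0.584,-0.4,0]]'
python3 - <<'E'
from h import *
crop("scene","scene2.png",270,170,100,75,8)
E
```

```text
t: 2.47
tool_pos: [0.4479, 0.075, 0.1144]
tool_rot: [-3.14, -0.001, 2.337]
contact_force: [0.8, 0.3, 0.3]
grip_width: 0.504
grasp_force: 0.0
```

View pics/scene2.png

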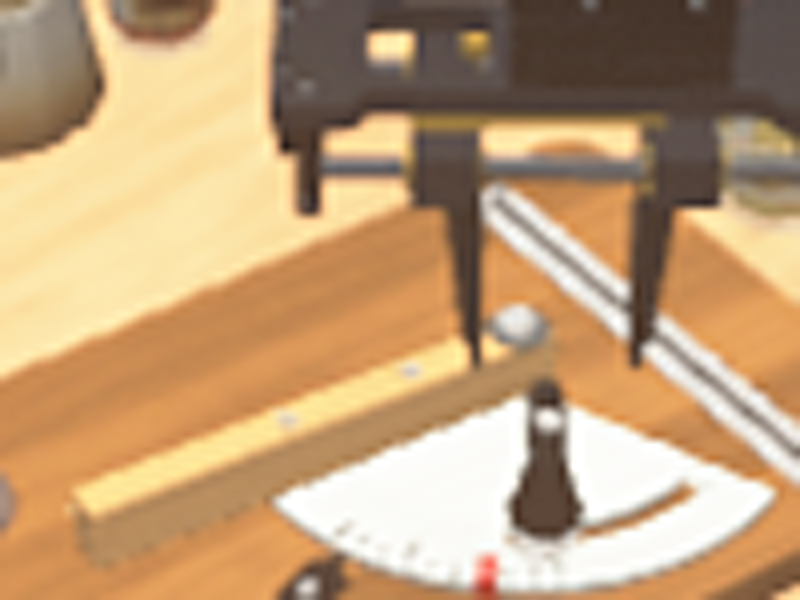

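The fingers straddle the knob with their tips at (478,365) and (637,365). The wing is at x≈547, so the centre is about 2 mm off; I'll shift, descend and grip.

```bash
python3 -m creep '[[0,0,0,0.006,0.006,-0.12,0],[0,0,0,0.006,0.006,-0.18,0],[0,0,0,0.006,0.006,-0.234,0],[0,0,0,0.006,0.006,-0.234,0],[0,0,0,0.006,0.006,-0.234,0]]'
python3 -m creep '[[0,0,0,0,0,0,-1],[0,0,0,0,0,0,-1],[0,0,0,0,0,0,-1],[0,0,0,0,0,0,-1],[0,0,0,0,0,0,-1],[0,0,0,0,0,0,-1]]'
python3 -c "
from plant import manip
s=manip.observe();print(s['tool_pos'],s['contact_force'],s['torque'],s['grip_width'])"
```

```text
t: 2.93
tool_pos: [0.45, 0.0765, 0.0573]
tool_rot: [3.141, 0.001, 2.338]
contact_force: [-0.6, -0.3, -0.1]
grip_width: 0.499
grasp_force: 0.0
t: 3.43
tool_pos: [0.449, 0.0769, 0.0566]
tool_rot: [-3.141, -0.0, 2.341]
contact_force: [-10.4, -10.0, 14.5]
grip_width: 0.134
grasp_force: 16.0
[0.44897516 0.0768544  0.05662785] [-10.43228381  -9.9575345   14.47453773] [-2.30978029  1.97848348  0.03620155] 0.13384600702580396
```

```bash
python3 -m creep '[[0,0,0,-0.004,-0.004,0.004,-1],[0,0,0,-0.004,-0.004,0.004,-1],[0,0,0,-0.004,-0.004,0.004,-1],[0,0,0,-0.004,-0.004,0.004,-1]]'
python3 -c "
from plant import manip
s=manip.observe();print(s['tool_pos'],s['contact_force'],s['torque'],s['grip_width'])"
```

```text
t: 3.77
tool_pos: [0.4484, 0.0762, 0.057]
tool_rot: [3.141, -0.0, 2.34]
contact_force: [2.0, 2.5, -7.2]
grip_width: 0.137
grasp_force: 30.0
[0.44841495 0.07617541 0.05701365] [ 1.9513896   2.46173431 -7.18878495] [ 0.67447093 -0.57704827  0.15268128] 0.1368406738828776
```

```bash
cat > o.py <<'E'
from plant import manip
s=manip.observe();print(round(s['t'],2),s['tool_pos'].round(4) if hasattr(s['tool_pos'],'round') else s['tool_pos'],'yaw %.3f'%s['tool_rot'][2],'F',[round(float(a),1) for a in s['contact_force']],'Tz %.3f'%s['torque'][2],'g',round(s['grip_width'],3),round(float(s['grasp_force']),1))
E
for i in 1 2 3 4 5 6; do python3 -m creep '[[0,0,0.032,0,0,0,-1],[0,0,0.064,0,0,0,-1]]' >/dev/null; python3 o.py; done
```

```text
3.93 [0.4481 0.0759 0.057 ] yaw 2.545 F [1.0, -2.3, -5.3] Tz 0.026 g 0.137 30.0
4.1 [0.4479 0.0756 0.057 ] yaw 2.747 F [-0.3, -8.0, -6.0] Tz -0.265 g 0.135 30.0
4.27 [0.4478 0.0752 0.057 ] yaw 2.949 F [-0.2, -11.8, -4.8] Tz -0.362 g 0.138 30.1
4.43 [0.4477 0.0749 0.057 ] yaw -3.133 F [-0.8, -16.2, -4.1] Tz -0.149 g 0.136 30.0
4.6 [0.4478 0.0746 0.057 ] yaw -2.933 F [-0.9, -20.3, -3.1] Tz -0.264 g 0.133 30.1
4.77 [0.4479 0.0743 0.057 ] yaw -2.731 F [-0.7, -22.9, -3.6] Tz -0.387 g 0.137 30.1
```

```bash
python3 -m creep '[[0,0,0,0,-0.004,0,-1],[0,0,0,0,-0.007,0,-1],[0,0,0,0,-0.007,0,-1],[0,0,0,0,-0.007,0,-1]]' >/dev/null; python3 o.py
python3 -m creep '[[0,0,0,0,0,0,-1],[0,0,0,0,0,0,-1]]' >/dev/null; python3 o.py
```

```text
5.1 [0.4479 0.0736 0.0571] yaw -2.736 F [-0.1, -8.2, -3.5] Tz 0.134 g 0.136 30.0
5.27 [0.4479 0.0736 0.0571] yaw -2.736 F [-0.9, -9.2, -4.7] Tz 0.088 g 0.131 30.0
```

```bash
python3 -m creep '[[0,0,0,0,-0.003,0,0],[0,0,0,0,-0.003,0,0],[0,0,0,0,-0.003,0,0],[0,0,0,0,-0.003,0.1,0],[0,0,0,0,-0.003,0.25,0],[0,0,-0.1,0,-0.003,0.25,0],[0,0,-0.4,0.379,0.344,0.25,0],[0,0,-0.4,0.379,0.344,0.25,0],[0,0,-0.4,0.379,0.344,0.25,0],[0,0,-0.703,0.379,0.344,0.25,0],[0,0,-0.703,0.379,0.344,0.25,0],[0,0,-0.703,0.379,0.344,0.25,0],[0,0,-0.703,0.379,0.344,0.25,0],[0,0,-0.703,0.379,0.344,0.25,0],[0,0,-0.703,0.379,0.344,0.25,0],[0,0,-0.703,0.379,0.344,0.25,0],[0,0,-0.703,0.379,0.344,0.25,0],[0,0,-0.703,0.379,0.344,0.25,0]]'
python3 -m creep '[[0,0,-0.2,0,0,0,0],[0,0,0,0,0,0,0]]' >/dev/null;python3 o.py
```

```text
t: 6.77
tool_pos: [0.543, 0.1605, 0.1198]
tool_rot: [3.141, -0.0, 1.916]
contact_force: [0.2, -0.6, 0.5]
grip_width: 0.501
grasp_force: 0.0
6.93 [0.543  0.1605 0.1198] yaw 1.897 F [-0.1, 0.8, -0.4] Tz 0.088 g 0.5 0.0
```

```bash
python3 -m creep '[[0,0,-0.178,0,-0.004,0,0],[0,0,-0.178,0,-0.004,0,0],[0,0,-0.178,0,-0.004,0,0],[0,0,-0.178,0,-0.004,0,0],[0,0,-0.178,0,-0.004,0,0],[0,0,-0.178,0,-0.004,-0.1,0],[0,0,-0.178,0,-0.004,-0.1,0]]' >/dev/null;python3 o.py
python3 - <<'E'
from h import *
crop("scene","scene3.png",260,160,120,90,6)
E
```

```text
7.52 [0.5417 0.1592 0.0922] yaw 1.362 F [0.1, -0.2, -0.8] Tz -0.005 g 0.499 0.0
```

View pics/scene3.png

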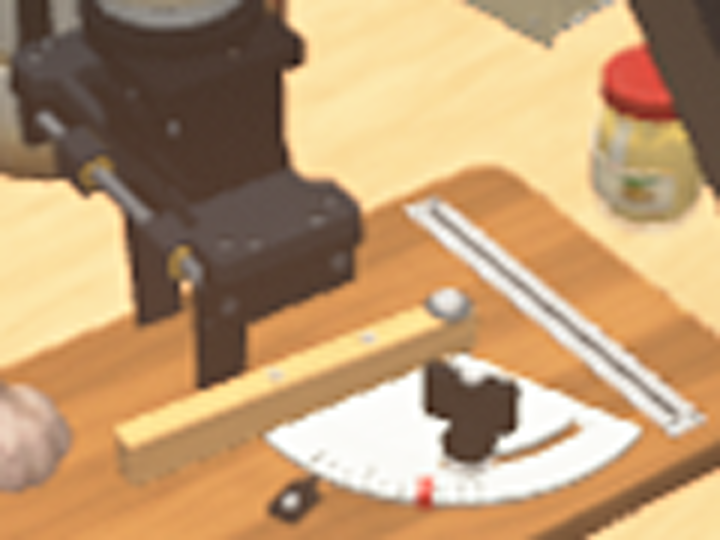

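The knob wing has turned, the marker is still at (425,492) with its face clear, and the fingers straddle the bar away from the garlic. Now I'll descend and pinch.

```bash
python3 -m creep '[[0,0,-0.006,0.003,0,-0.15,0],[0,0,-0.006,0.003,0,-0.217,0],[0,0,-0.006,0.003,0,-0.217,0],[0,0,-0.006,0.003,0,-0.217,0]]' >/dev/null;python3 o.py
python3 -m creep '[[0,0,0,0,0,0,-1],[0,0,0,0,0,0,-1],[0,0,0,0,0,0,-1],[0,0,0,0,0,0,-1],[0,0,0,0,0,0,-1],[0,0,0,0,0,0,-1],[0,0,0,0,0,0,-1],[0,0,0,0,0,0,-1]]' >/dev/null;python3 o.py
```

```text
7.9 [0.5438 0.1594 0.0408] yaw 1.344 F [-0.2, 0.2, -0.3] Tz 0.025 g 0.493 0.0
8.57 [0.5442 0.1593 0.0409] yaw 1.343 F [0.4, -0.5, 6.6] Tz -0.171 g 0.182 30.0
```

```bash
python3 -m creep '[[0,0,-0.016,0.027,-0.0075,0,-1],[0,0,-0.032,0.054,-0.016,0,-1],[0,0,-0.048,0.08,-0.026,0,-1],[0,0,-0.064,0.105,-0.038,0,-1],[0,0,-0.08,0.13,-0.05,0,-1],[0,0,-0.095,0.154,-0.064,0,-1],[0,0,-0.111,0.178,-0.079,0,-1],[0,0,-0.127,0.201,-0.095,0,-1],[0,0,-0.127,0.201,-0.095,0,-1]]' ;python3 o.py
python3 - <<'E'
from h import *
crop("scene","scene4.png",270,190,100,75,8);crop("top","top4.png",260,180,100,75,8)
E
```

```text
t: 9.32
tool_pos: [0.5954, 0.1354, 0.041]
tool_rot: [3.14, -0.002, 0.941]
contact_force: [2.2, 0.4, 5.5]
grip_width: 0.186
grasp_force: 30.0
9.32 [0.5954 0.1354 0.041 ] yaw 0.941 F [2.2, 0.4, 5.5] Tz -0.280 g 0.186 30.0
```

View pics/scene4.png

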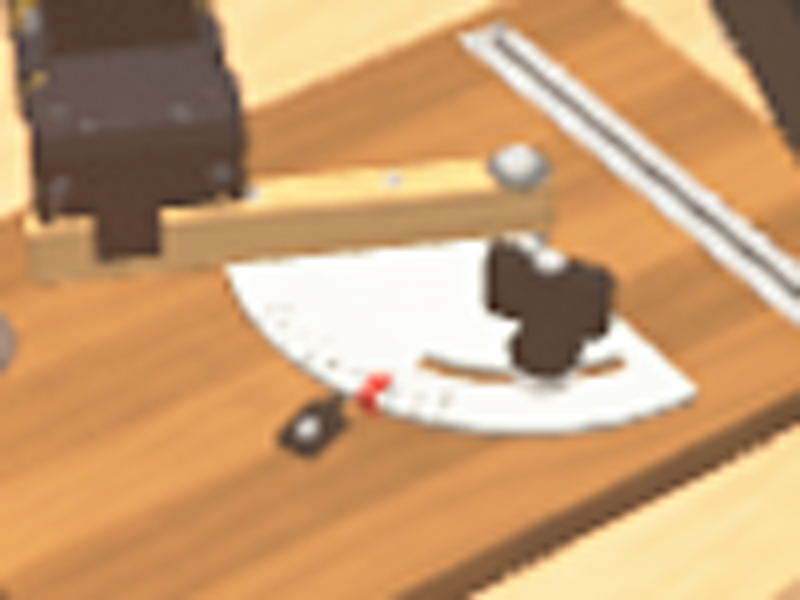

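The marker outer end is at about (366,405) and the pointer tip at about (345,400), so a small turn remains. I'll measure it in both views by masks.

```bash
cat > m.py <<'E'
from h import *
piv=np.array([.5105,.0233])
def ang(p): d=p[:2]-piv; return round(float(np.arctan2(d[1],d[0])),4),round(float(np.hypot(*d)),4)
for n,win,pw in(("top",(275,205,330,245),(279,216,294,229)),("scene",(300,228,345,248),(302,236,315,249))):
    c=camera(n);im=c["img"].astype(int)
    r,g,b=im[...,0],im[...,1],im[...,2]
    w=np.clip(r-np.maximum(g,b)-60,0,None)*((g<130)&(abs(g-b)<40)); m=np.zeros_like(w); x0,y0,x1,y1=win; m[y0:y1,x0:x1]=w[y0:y1,x0:x1]
    v,u=np.mgrid[:400,:640]; uc,vc=(u*m).sum()/m.sum(),(v*m).sum()/m.sum()
    x0,y0,x1,y1=pw; s=np.zeros_like(m); d=np.clip(90-im.max(2),0,None); s[y0:y1,x0:x1]=d[y0:y1,x0:x1]
    us,vs=(u*s).sum()/s.sum(),(v*s).sum()/s.sum()
    # tip: dark blob pixel nearest the pivot
    P=[(np.hypot(*(ray(c,uu,vv,.028)[:2]-piv)),uu,vv) for vv,uu in zip(*np.where(s>20))]
    t=np.mean(sorted(P)[:3],axis=0)
    print(n,"red",(m>0).sum(),uc.round(2),vc.round(2),ang(ray(c,uc,vc,.031)),"ptr",us.round(2),vs.round(2),ang(ray(c,us,vs,.028)),"tip",ang(ray(c,t[1],t[2],.028)))
E
python3 m.py
```

```text
top red 0 nan nan (nan, nan) ptr 286.11 222.02 (1.7432, 0.1238) tip (1.6662, 0.1051)m.py:8: RuntimeWarning: invalid value encountered in scalar divide
  v,u=np.mgrid[:400,:640]; uc,vc=(u*m).sum()/m.sum(),(v*m).sum()/m.sum()
  return _methods._mean(a, axis=axis, dtype=dtype,
  ret = ret.dtype.type(ret / rcount)
Traceback (most recent call last):
  File "m.py", line 14, in <module>
    print(n,"red",(m>0).sum(),uc.round(2),vc.round(2),ang(ray(c,uc,vc,.031)),"ptr",us.round(2),vs.round(2),ang(ray(c,us,vs,.028)),"tip",ang(ray(c,t[1],t[2],.028)))
                                                                                                                                                  ~^^^
IndexError: invalid index to scalar variable.
```

View pics/top4.png

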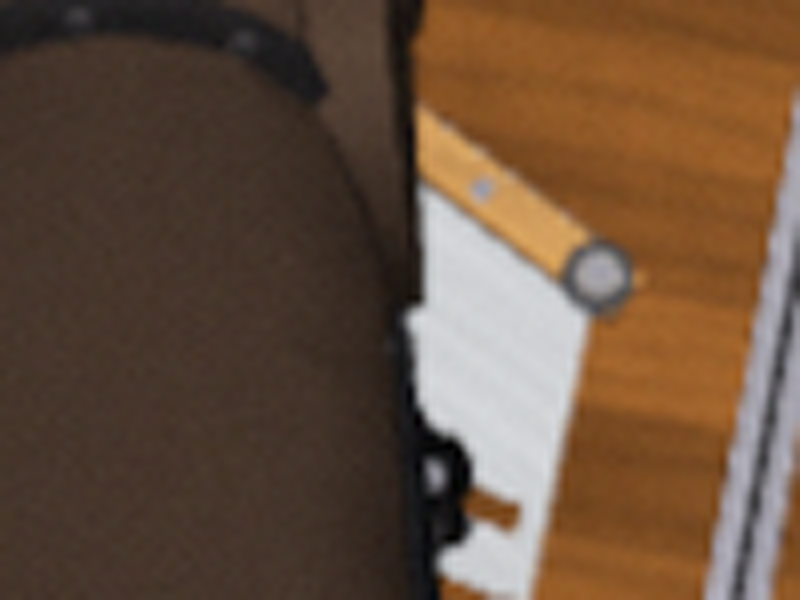

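The top view is blocked by the arm, which covers everything left of x≈410. I'll use the scene view for now.

```bash
sed -i 's/^for n,win,pw in(.*("scene"/import sys\nfor n,win,pw in[w for w in(("top",(275,205,330,245),(279,216,294,229)),("scene"/; s/(302,236,315,249))):/(302,236,315,249))) if w[0] in sys.argv]:/' m.py; python3 m.py scene
python3 - <<'E'
from h import *
from m import ang,piv
c=camera("scene");Q=lambda x,y,z:ray(c,270+(x+.5)/8-.5,190+(y+.5)/8-.5,z)
print("tip,screw,mark",ang(Q(345,398,.028)),ang(Q(308,427,.03)),ang(Q(367,406,.028)),"pivot chk",Q(518,160,.058))
E
```

```text
tip,screw,mark (1.7628, 0.1097) (1.7545, 0.1301) (1.84, 0.1091) pivot chk [0.51052667 0.02380342 0.058     ]
  return _methods._mean(a, axis=axis, dtype=dtype,
  ret = ret.dtype.type(ret / rcount)
Traceback (most recent call last):
  File "m.py", line 15, in <module>
    print(n,"red",(m>0).sum(),uc.round(2),vc.round(2),ang(ray(c,uc,vc,.031)),"ptr",us.round(2),vs.round(2),ang(ray(c,us,vs,.028)),"tip",ang(ray(c,t[1],t[2],.028)))
                                                                                                                                                  ~^^^
IndexError: invalid index to scalar variable.
```

```bash
sed -i '/P=\[/d;/t=np.mean/d;s/,"tip".*$/)/' m.py; python3 m.py scene
python3 -m creep '[[0,0,-0.011,0.015,-0.012,0,-1],[0,0,-0.0225,0.03,-0.025,0,-1],[0,0,-0.0225,0.03,-0.025,0,-1],[0,0,-0.0225,0.03,-0.025,0,-1],[0,0,-0.0225,0.03,-0.025,0,-1]]' >/dev/null;python3 o.py
python3 m.py scene
```

```text
scene red 9 316.47 238.32 (1.8415, 0.1037) ptr 307.57 245.0 (1.7713, 0.1357)
10.08 [0.6025 0.1296 0.041 ] yaw 0.874 F [3.7, 3.4, 4.9] Tz -0.195 g 0.189 30.0
scene red 10 314.39 237.24 (1.773, 0.1029) ptr 307.29 244.86 (1.7643, 0.1356)
```

```bash
python3 -m creep '[[0,0,-0.003,0.0044,-0.0037,0,-1],[0,0,-0.003,0.0044,-0.0037,0,-1],[0,0,-0.003,0.0044,-0.0037,0,-1],[0,0,-0.003,0.0044,-0.0037,0,0],[0,0,-0.003,0.0044,-0.0037,0,0],[0,0,-0.003,0.0044,-0.0037,0,0],[0,0,-0.003,0.0044,-0.0037,0.12,0],[0,0,-0.003,0.0044,-0.0037,0.3,0],[0,0,-0.003,0.0044,-0.0037,0.6,0],[0,0,0.3,-0.4,-0.8,0.6,0],[0,0,0.3,-0.4,-0.8,0.6,0],[0,0,0.3,-0.4,-1,0.6,0],[0,0,0.3,-0.4,-1,0.6,0],[0,0,0.3,-0.4,-1,0.6,0],[0,0,0.3,-0.4,-1,0.6,0],[0,0,0.3,-0.4,-1,0.6,0],[0,0,0.3,-0.4,-1,0.6,0]]'
python3 -m creep '[[0,0,0.2,0,-0.3,0,0],[0,0,0.2,0,-0.3,0,0],[0,0,0.2,0,-0.3,0,0],[0,0,0.2,0,-0.3,0,0],[0,0,0.2,0,-0.3,0,0]]'
python3 m.py scene top; python3 - <<'E'
from h import *
a=crop("top","top5.png",270,195,66,50,8);b=crop("scene","s5.png",290,205,66,50,8)
import numpy as np
cv2.imwrite("pics/both5.png",np.hstack([cv2.imread("pics/top5.png")[:,:400],cv2.imread("pics/s5.png")[:,:400]]))
E
```

```text
t: 11.55
tool_pos: [0.4999, -0.1248, 0.1909]
tool_rot: [-3.141, 0.001, 1.813]
contact_force: [0.6, 0.1, -0.4]
grip_width: 0.504
grasp_force: 0.0
t: 11.97
tool_pos: [0.5009, -0.1964, 0.1899]
tool_rot: [-3.141, -0.001, 2.427]
contact_force: [-0.6, -0.1, 0.2]
grip_width: 0.497
grasp_force: 0.0
top red 17 294.91 221.14 (1.7574, 0.1012) ptr 286.22 222.4 (1.7514, 0.1237)
scene red 8 314.4 237.09 (1.7701, 0.1024) ptr 308.71 243.49 (1.7655, 0.1291)
```

View pics/both5.png

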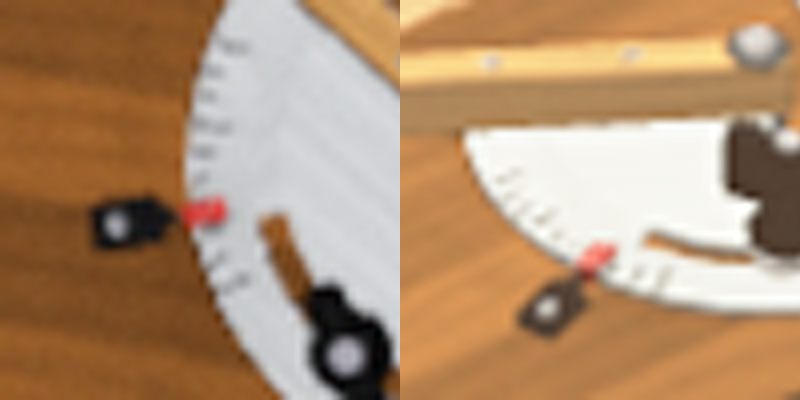

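Left (top view): the marker at (205,212) meets the pointer tip at (175,217), aligned to within about 0.005 rad. Right (scene): the same, marker at (597,257) in line with the pointer at (550,305). I'll return to the knob.

```bash
python3 -m creep '[[0,0,0.18,-0.106,0.54,0,0],[0,0,0.18,-0.106,0.54,0,0],[0,0,0.18,-0.106,0.54,0,0],[0,0,0.18,-0.106,0.54,0,0],[0,0,0.18,-0.106,0.54,0,0]]' >/dev/null
python3 -m creep '[[0,0,0.177,-0.106,0.54,0,0],[0,0,0.177,-0.106,0.54,0,0],[0,0,0.177,-0.106,0.54,0,0],[0,0,0.177,-0.106,0.54,0,0],[0,0,0.177,-0.106,0.54,0,0],[0,0,0.177,-0.106,0.54,-0.32,0],[0,0,0.177,-0.106,0.54,-0.32,0],[0,0,0.177,-0.106,0.54,-0.32,0]]' >/dev/null; python3 o.py
```

```text
13.25 [0.4458 0.0745 0.1058] yaw -2.742 F [-1.3, -0.1, -0.4] Tz 0.043 g 0.502 0.0
```

```bash
python3 -m creep '[[0,0,0,0.008,-0.006,-0.1,0],[0,0,0,0.008,-0.006,-0.195,0],[0,0,0,0.008,-0.006,-0.195,0],[0,0,0,0.008,-0.006,-0.195,0]]' >/dev/null; python3 o.py
python3 -m creep '[[0,0,0,0,0,0,-1],[0,0,0,0,0,0,-1],[0,0,0,0,0,0,-1],[0,0,0,0,0,0,-1],[0,0,0,0,0,0,-1],[0,0,0,0,0,0,-1],[0,0,0,0,0,0,-1],[0,0,0,0,0,0,-1],[0,0,0,0,0,0,-1]]' >/dev/null; python3 o.py
```

```text
13.58 [0.4506 0.0727 0.0625] yaw -2.741 F [0.4, 0.3, 0.3] Tz -0.019 g 0.501 0.0
14.33 [0.4503 0.0736 0.0621] yaw -2.739 F [-2.9, 10.2, 8.5] Tz 0.079 g 0.136 30.0
```

```bash
python3 -m creep '[[0,0,0,-0.006,0.003,0,-1],[0,0,0,-0.006,0.003,0,-1],[0,0,0,-0.006,0.003,0,-1]]' >/dev/null; python3 o.py
for i in 1 2 3 4 5 6 7 8; do python3 -m creep '[[0,0,-0.008,0,0,0,-1],[0,0,-0.016,0,0,0,-1]]' >/dev/null; python3 o.py; done
```

```text
14.58 [0.45   0.0738 0.0621] yaw -2.739 F [2.1, 5.8, 6.4] Tz 0.158 g 0.132 30.0
14.75 [0.45   0.0738 0.0621] yaw -2.790 F [1.2, 6.6, 6.7] Tz 0.207 g 0.134 30.0
14.92 [0.4499 0.0738 0.0621] yaw -2.841 F [3.0, 6.6, 6.9] Tz 0.303 g 0.136 30.0
15.08 [0.4499 0.0738 0.0622] yaw -2.891 F [2.3, 6.3, 6.9] Tz 0.241 g 0.135 30.0
15.25 [0.4499 0.0739 0.0622] yaw -2.942 F [2.3, 6.7, 6.6] Tz 0.199 g 0.136 30.0
15.42 [0.4499 0.0738 0.0622] yaw -2.992 F [2.2, 6.7, 5.8] Tz 0.206 g 0.136 30.0
15.58 [0.4499 0.0739 0.0621] yaw -3.042 F [2.1, 6.4, 7.1] Tz 0.247 g 0.134 30.0
15.75 [0.4499 0.0739 0.0621] yaw -3.092 F [2.4, 7.1, 7.7] Tz 0.191 g 0.133 30.0
15.92 [0.4499 0.0739 0.0621] yaw 3.141 F [2.8, 7.2, 7.3] Tz 0.232 g 0.135 30.0
```

```bash
cat > o2.py <<'E'
from plant import manip
s=manip.observe();y=s['tool_rot'][2]%6.28319;l='%.3f %.3f'%(y,s['torque'][2]);print(l,[round(float(a)) for a in s['contact_force']],end=' | ');open('log.txt','a').write(l+'\n')
E
for i in $(seq 20); do python3 -m creep '[[0,0,-0.008,0,0,0,-1]]' >/dev/null; python3 o2.py; done
```

```text
3.115 0.176 [2, 7, 7] | 3.090 0.268 [1, 7, 7] | 3.065 0.248 [2, 8, 7] | 3.040 0.218 [1, 7, 7] | 3.015 0.245 [2, 7, 7] | 2.990 0.243 [2, 7, 7] | 2.965 0.250 [2, 8, 7] | 2.940 0.262 [2, 8, 7] | 2.914 0.265 [2, 9, 6] | 2.889 0.245 [2, 8, 8] | 2.864 0.253 [2, 8, 7] | 2.839 0.262 [2, 7, 6] | 2.814 0.238 [2, 8, 7] | 2.789 0.283 [2, 8, 7] | 2.764 0.261 [1, 9, 6] | 2.739 0.247 [2, 8, 8] | 2.713 0.283 [2, 8, 7] | 2.688 0.304 [2, 8, 7] | 2.663 0.364 [2, 9, 7] | 2.638 0.298 [3, 9, 7] |
```

```bash
for i in $(seq 8); do python3 -m creep '[[0,0,-0.008,0,0,0,-1]]' >/dev/null; python3 o2.py; done
python3 - <<'E'
import numpy as np
from scipy.optimize import curve_fit
d=np.loadtxt('log.txt');pre=np.array([[3.442,.303],[3.392,.241],[3.341,.199],[3.291,.206],[3.241,.247],[3.191,.191],[3.141,.232]])
d=np.vstack([pre,d])
L=lambda a:np.interp(a,[0,.1,.3,.6,.8,1,1.2],[0,5,29,70,99,125,151])
f=lambda y,b,o:.22+o+.0014*L(b-y)
p,c=curve_fit(f,d[:,0],d[:,1],[3.05,0]);print("free",p,np.sqrt(np.diag(c)))
p,c=curve_fit(lambda y,b:f(y,b,0),d[:,0],d[:,1],[3.05]);print("o=0",p,np.sqrt(np.diag(c)))
E
```

```text
2.613 0.315 [2, 9, 6] | 2.588 0.334 [1, 9, 6] | 2.563 0.286 [2, 9, 6] | 2.538 0.302 [3, 9, 6] | 2.512 0.344 [3, 9, 6] | 2.487 0.371 [3, 9, 7] | 2.462 0.325 [2, 9, 8] | 2.437 0.427 [2, 9, 7] | free [3.1399985  0.00862216] [0.06729503 0.01056409]
o=0 [3.18695549] [0.03212013]
```

```bash
for i in $(seq 3); do python3 -m creep '[[0,0,-0.008,0,0,0,-1]]' >/dev/null; python3 o2.py; done
python3 - <<'E'
import numpy as np
from scipy.optimize import curve_fit
d=np.loadtxt('log.txt');pre=np.array([[3.442,.303],[3.392,.241],[3.341,.199],[3.291,.206],[3.241,.247],[3.191,.191],[3.141,.232]])
d=np.vstack([pre,d])
L=lambda a:np.interp(a,[0,.1,.3,.6,.8,1,1.2],[0,5,29,70,99,125,151])
f=lambda y,b,o:.22+o+.0014*L(b-y)
p,c=curve_fit(f,d[:,0],d[:,1],[3.05,0]);print("free",p,np.sqrt(np.diag(c)))
p,c=curve_fit(lambda y,b:f(y,b,0),d[:,0],d[:,1],[3.05]);print("o=0",p,np.sqrt(np.diag(c)),d[-8:,1].mean())
E
```

```text
2.412 0.374 [1, 9, 6] | 2.387 0.363 [2, 10, 8] | 2.362 0.362 [1, 8, 6] | free [3.14000625 0.00928615] [0.06376601 0.01039305]
o=0 [3.19316175] [0.02876167] 0.35849999999999993
```

The fit puts the knob 0.78–0.83 rad past the bite at about 0.36 N m. I'll release and retreat.

```bash
python3 -m creep '[[0,0,0,0,0,0,0],[0,0,0,0,0,0,0],[0,0,0,0,0,0,0],[0,0,0,0,0,0,0],[0,0,0,0,0,0.15,0],[0,0,0,0,0,0.35,0],[0,0,0,0,0,0.5,0],[0,0,0,0.2,-1,0.5,0],[0,0,0,0.2,-1,0.5,0],[0,0,0,0.2,-1,0.5,0],[0,0,0,0.2,-1,0.5,0],[0,0,0,0.2,-1,0.5,0],[0,0,0,0.2,-1,0.5,0],[0,0,0,0.2,-1,0.5,0],[0,0,0,0.2,-1,0.5,0]]'
python3 m.py scene top; python3 - <<'E'
from h import *
crop("top","top6.png",270,195,66,50,8);crop("scene","s6.png",290,205,66,50,8)
cv2.imwrite("pics/both6.png",np.hstack([cv2.imread("pics/top6.png")[:,:400],cv2.imread("pics/s6.png")[:,:400]]))
E
```

```text
t: 19.75
tool_pos: [0.4989, -0.1787, 0.1861]
tool_rot: [-3.141, -0.001, 2.359]
contact_force: [0.3, 0.5, 0.1]
grip_width: 0.501
grasp_force: 0.0
top red 17 294.91 221.14 (1.7574, 0.1011) ptr 286.21 222.43 (1.7519, 0.1237)
scene red 8 314.37 237.12 (1.7699, 0.1026) ptr 308.77 243.48 (1.7665, 0.129)
```

View pics/both6.png

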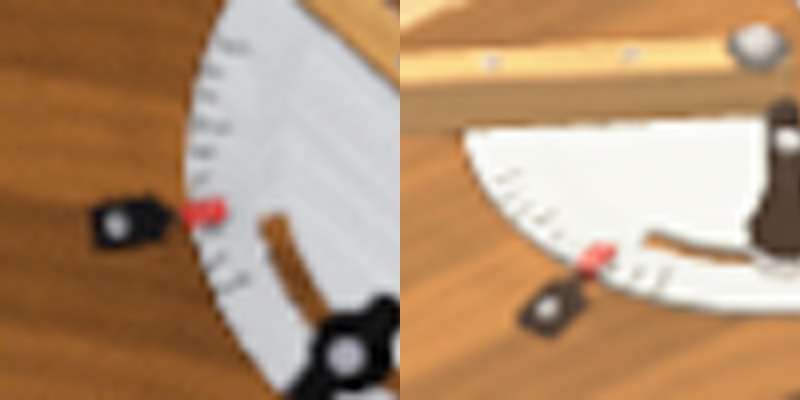

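The marker at (205,212) still stands at the pointer tip at (175,217), and the wing has turned tight. I'll hand the job in.

```bash
python3 -c "
from plant import workorder
print(workorder.close_job())"
```

```text
the job is handed in; nothing more can be done
None
```

The job is handed in: I loosened the knob, swung the fence until the red marker stood within about 0.006 rad of the pointer, and retightened to about 0.36 N m (about 100 N clamp load by the torque fit). The marker and the bystanders were not touched. The hand-in gave no verdict.

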